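Unlock a drill jig's shuttle by parking its spring plunger, and unload the part

TASK

Unload the finished disc from the drill jig: pull up the spring plunger's knob, twist it clockwise and let it down into its rest notch so that it stays retracted, draw the shuttle out to its stop, then take the disc out of the nest and set it down flat in the wooden tray, next to the others, without dropping it. Feel your way with the plunger: its cross pin is thin, so do not wrench it against the roof or the end of its slot.

Things in the scene. Friction and masses are not known exactly. Their poses are not given: they have to be found in the camera images.
- jig: Low drill jig fixed to the worktop: a dark steel base 148 x 124 mm with two aluminium rails (top 24 mm above the worktop) and a raised aluminium bridge (top at 60 mm) across its rear half. Origin on the worktop below the middle of the drill bush; x points to the jig's rear (away from the robot), y to its left, z up.
- plunger: Upright spring plunger on the left half of the jig's bridge. Origin: centre of its round black knob, 32 mm across, 22 mm tall, 107 mm above the worktop when seated; rises with the plunger. Its axes stay parallel to the jig's and do not turn with the knob. A cross pin (3.5 mm thick, 12 mm radius) in the knob's shank runs in the sleeve's J slots. Parked in the rest notch it stays 8.5 mm up.
- lock_pin (a point): Lower tip of the plunger's 8 mm steel pin; seated it stands 6.5 mm deep in a hole of the shuttle and locks it; parked it is clear. The spring pulls down with 7 N when seated and 12 N fully up. The thin cross pin bends at more than 40 N against the sleeve: about 0.4 N m of twist on the knob at the end of its slot, or 35 N more pull than the spring's at the slot's roof.
- sleeve: Fixed steel sleeve under the knob, 28 mm across, top 94 mm above the worktop; origin on its axis 72 mm up. J slots: lift the knob 12 mm (roof at 14.5), turn clockwise seen from above to the slot's end, let down 3.5 mm into the rest notch in its last 4 degrees; before that is a ledge 12 mm up. Free play at the foot: the turn needed is 40 to 86 degrees, unseen on the round knob, to be felt.
- shuttle (a joint): Travel of the shuttle, the steel plate between the rails that carries the disc: 0 = in, locked under the bridge; 0.070 m = out at its stop, towards the robot (along the jig's -x). It slides with about 3 N of friction and stays where it is left.
- pull_knob (a point): Centre of the shuttle's upright black pull knob, 22 mm across, 24 mm tall (its top 58 mm above the worktop), on the shuttle's front tongue; moves with the shuttle. Axes as the jig's.
- disc_centre (a point): Centre of the finished disc, a plain aluminium cylinder 38 mm across and 18 mm tall, lying flat in the nest on the shuttle; at the start it lies beneath the bridge. Its underside is 24 mm above the worktop. The nest is two 6 mm high curved lips at the front and rear with 1 mm of play, open at the jig's left and right for the fingers.
- tray: Shallow wooden tray, 140 mm (x) by 110 mm (y) outside, walls 3 mm thick and 22 mm high, fixed. Origin in the middle of its underside; the floor is 3 mm thick. Two finished discs of the same kind lie in the half towards its +x; the half towards its -x is free.

How it is judged:
By the outcome, as a careful person would: the job done as asked, in the order asked, and still so for the second after the job is handed in, with the robot touching nothing.
It also fails if it takes over 67 s, if anything falls off the work surface, if the arm or the gripper's body presses on something with over 40 N, if the wrist force passes 120 N, or if a joint passes its speed limit or range.

ROBOT

A 6-joint arm with a two-finger parallel gripper is mounted at the origin on a cart in front of the work surface, level with it; the furniture and walls round the work are solid. World frame = base frame: x ahead of the robot, y to its left, z up, the work surface at z = 0. Lengths are in m, angles in degrees, forces in N, time in s.
With the tool pointing down it reaches from about 0.3 to 0.825 m from the base axis. Payload 5.4 kg.
Tool frame: the origin (TCP) lies at the very end of the fingers, on their centre line; the grasp point (between the pads) lies manip.hold_point_z behind it (manip.hold_point_z is the distance from the TCP to the grasp point, in m); x points along the fingers, z is the direction in which the jaws open and shut, and the axes are right-handed (so a half turn about x gives the same grasp; the last joint's range is limited). The gripper opens to 92 mm and grips with 3 to 60 N. Pads are 20 mm wide; open, the fingers measure 128 mm over their backs; the gripper's body (75 mm by 189 mm) begins 69 mm behind the grasp point.
Start: joints at [60.842, 9.076, 91.501, -0, 79.423, -12.038], TCP at [0.169, 0.55, 0.176] pointing down, gripper open.
Joint ranges: [-166.64, 166.64], [-54.1, 131.32], [10.49, 154.53], [-73.88, 253.88], [9.74, 151.15], [-171.62, 171.62]. Speed limits (degrees/s): [147.25, 147.25, 180, 180, 180, 180].

INTERFACE

Orientations are given as a 3x3 rotation matrix whose columns are the frame's x, y, z axes.
In Python, from workcell import manip, camera, calibration, ticket gives the robot as it stands. The module is installed in compiled form; this text tells all that it offers.
- The arm moves only by the tool play_rows, never from a script. Its argument "commands" is a list of rows, each a list of 6 numbers: the shift along the tool's x, y, z in mm, then the turn, a rotation vector about the tool's x, y, z in degrees. In form: [[x, y, z, rx, ry, rz], ...]. A call has 1 to 12 rows; each row shifts and turns the commanded pose from where the row before left it, along the tool's axes as they then stand; what a row does not reach is not made up. A row lasts 1/12 s, in which the tool goes at most 41.7 mm and 7.16 degrees, less where a joint would pass 70% of its speed; a pose out of reach is approached as far as the arm can. A call with a gripper value outside its range is refused whole. "claw" is the opening, from 0 (shut) to 1 (fully open), set as the call begins (left out, the last holds). The fingers move at their own pace and stop on an object; "grip_force" is the grip in N (left out, the last holds). Time passes only in rows, so rows that do not move let the fingers close. It gives the time, the measured TCP pose, the force and the opening at its end, in the units of the state.
- manip.read_state(): the state, without advancing time (a new reading comes with each control period).
- camera(name): name is "side" or "top" or "wrist"; returns (picture, depth): 400x640x3 uint8, red, green, blue; 400x640 float32, m along the optical axis (not along the pixel's ray), 0 where there is no reading.
- calibration(name): a dict with "fx", "fy", "cx", "cy" (pixels), "rvec" (rotation vector, rad) and "tvec" (3), from world to camera coordinates, as OpenCV has them. Camera axes: x right, y down, z forward; pixel columns grow to the right and rows downward; lengths in m; the calibration is good to about 2 mm. A picture is of the moment at which its call begins: read the wrist's pose just before it. calibration takes no time and is no camera call; for the wrist camera it gives the pose at the moment of the call.
- ticket.close_job(): hands the job in, once; it reports no verdict.
The state is a dict: "t": time; "qpos": joint angles; "joint_velocities": joint speeds; "effort": joint torques, N m; "eef_pos": TCP position; "ee_rot": TCP orientation; "contact_force": force on the tool from outside, world axes, zero at the start; "torque": the same for the moment, N m; "width": finger opening in m.
Only numpy, scipy, OpenCV 4.12 (cv2) and the standard library are available. Lean on these libraries where they do the work, as an engineer would, in place of code of your own. Each camera call takes 0.05 s, during which the arm holds its last target. There are 200 camera calls.

## Working session

There is one attempt and no reset: what is moved stays moved. The work goes in short steps, Python scripts to look and compute and a tool call to move; the robot and the scene stay as the last step left them, time stands still between calls to the robot, and variables do not carry over. Pictures are saved under pics/ and viewed, about 8 in all and at most 12, crops included, and the job is handed in when it is done.

Besides the shell and the picture viewer there is one more tool, called after "Request:" in YAML: its name, and indented under it one key for each argument. play_rows: Moves the arm, as the interface text tells. Its arguments: {"type":"object","properties":{"commands":{"type":"array","items":{"type":"array","items":{"type":"number"}}},"claw":{"type":"number"},"grip_force":{"type":"number"}},"required":["commands"]}

```bash
mkdir -p pics
cat > h.py <<'E'
import numpy as np, cv2
from workcell import manip, camera, calibration, ticket
def snap(n,f,s=None):
    c=calibration(n); p,d=camera(n)
    cv2.imwrite('pics/'+f+'.png',p[:,:,::-1]); np.savez('pics/'+f,p=p,d=d,R=cv2.Rodrigues(np.array(c['rvec'],float))[0],t=np.array(c['tvec'],float).ravel(),k=[c['fx'],c['fy'],c['cx'],c['cy']])
def world(f):
    z=np.load('pics/'+f+'.npz'); d=z['d']; fx,fy,cx,cy=z['k']
    v,u=np.mgrid[:400,:640]
    P=np.stack([(u-cx)/fx*d,(v-cy)/fy*d,d],-1)
    W=(P-z['t'])@z['R']; W[d==0]=np.nan
    return W,z['p']
def st():
    s=manip.read_state(); np.set_printoptions(precision=4,suppress=True)
    for k in ['t','qpos','eef_pos','ee_rot','contact_force','torque','width']: print(k,np.array(s[k]).tolist() if k!='ee_rot' else np.round(s[k],4).tolist())
E
python3 - <<'E'
from h import *
st(); print(manip.hold_point_z)
snap('top','top0'); snap('side','side0')
a=cv2.imread('pics/top0.png');b=cv2.imread('pics/side0.png')
cv2.imwrite('pics/both0.png',cv2.resize(np.vstack([a,b]),(480,600)))
E
```

```text
t 0.0
qpos [60.84037013075475, 9.11298781757431, 91.57266107095083, -0.0008500074243526675, 79.42323830344641, -12.03853097963042]
eef_pos [0.1689553034158839, 0.5488776353591442, 0.17541142858598702]
ee_rot [[-0.0009, -0.9557, 0.2944], [-0.0017, 0.2944, 0.9557], [-1.0, 0.0004, -0.0019]]
contact_force [-0.16416886703148947, -0.2715337387630911, -0.921992728591596]
torque [0.0006021347277339566, 0.06793504300652614, 0.047342525620316114]
width 0.09211305130703339
0.0187
```

View pics/top0.png

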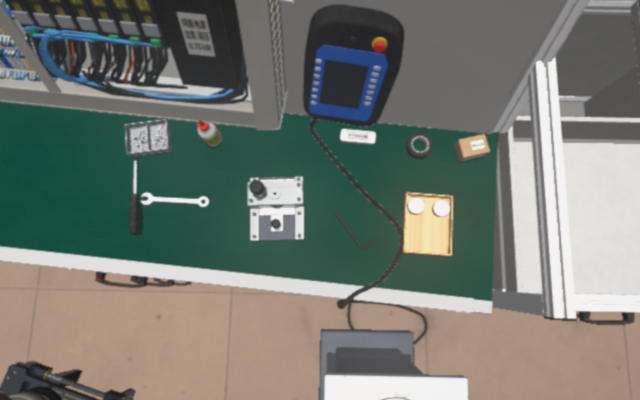

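View pics/side0.png

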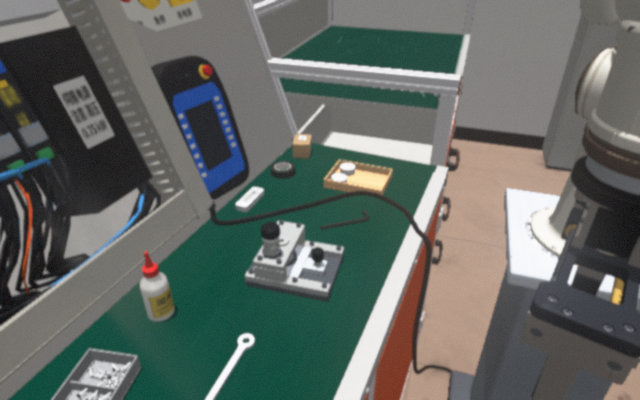

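The top view shows the jig around (276,208), with the plunger knob at (258,187) and the pull knob at (276,224). The tray is at (428,224), with its two discs in the far half. The side view shows the plunger at (270,230) and the pull knob at (318,255).

Run:
```python
from h import *
for f,R in (('top0',{'jig':(170,245,240,310),'tray':(185,260,398,460)}),('side0',{'jig':(215,300,240,350),'tray':(155,200,315,400)})):
    W,p=world(f); g=p.astype(int).sum(2)
    for n,(a,b,c,d) in R.items():
        w=W[a:b,c:d].reshape(-1,3); gg=g[a:b,c:d].ravel()
        def m(s,l):
            q=w[s]; print(f,n,l,len(q),np.round(np.median(q,0),4) if len(q) else '',np.round((np.nanmin(q,0)+np.nanmax(q,0))/2,4) if len(q) else '')
        z=w[:,2]
        if n=='jig':
            m(z>.098,'knob>98'); m((z>.045)&(z<.056)&(gg<200),'dark 45-56'); m((z>.052)&(z<.066)&(gg>350),'bridge')
            s=(z>.05)&(z<.066)&(gg>300)
            r=cv2.minAreaRect((w[s][:,:2]*1000).astype(np.float32)); print('bridge rect',r)
            s=(z>.012)&(z<.07)
            print('all rect',cv2.minAreaRect((w[s][:,:2]*1000).astype(np.float32)))
        else:
            s=(z>.013)&(z<.04); print('tray rect',cv2.minAreaRect((w[s][:,:2]*1000).astype(np.float32)))
            s=(z>.012)&(z<.04)&(np.ptp(p[a:b,c:d].reshape(-1,3).astype(int),axis=1)<25)&(gg>450); m(s,'discs')
```

```text
top0 jig knob>98 185 [0.55   0.3129 0.117 ] [0.5521 0.3145 0.1109]
top0 jig dark 45-56 0  
top0 jig bridge 1054 [0.5466 0.2688 0.0606] [0.5306 0.281  0.0592]
bridge rect ((525.1561889648438, 279.9483947753906), (106.1311264038086, 123.49626922607422), 2.115516424179077)
all rect ((521.8662109375, 279.1380310058594), (148.4477996826172, 124.00672149658203), 2.615125894546509)
tray rect ((487.7890930175781, -67.52790069580078), (125.36559295654297, 152.83355712890625), 88.91893768310547)
top0 tray discs 417 [ 0.5305 -0.0881  0.0209] [ 0.5309 -0.0763  0.0194]
side0 jig knob>98 304 [0.5486 0.3215 0.1143] [0.5517 0.3153 0.1092]
side0 jig dark 45-56 66 [0.4786 0.2846 0.0509] [0.4804 0.282  0.0505]
side0 jig bridge 924 [0.5402 0.2814 0.0595] [0.526  0.2802 0.0594]
bridge rect ((524.9685668945312, 279.621337890625), (105.3408432006836, 125.85997009277344), 1.8899667263031006)
all rect ((565.0388793945312, 246.6780548095703), (232.3628692626953, 195.5718994140625), 2.441019058227539)
tray rect ((488.5456237792969, -51.59807586669922), (158.9420166015625, 187.91168212890625), 9.406892776489258)
side0 tray discs 217 [ 0.5315 -0.064   0.0205] [ 0.5322 -0.0745  0.0192]
```

Request:
play_rows:
  commands:
    - [-6.2, -32.5, -11.7, 0, 0, 0]
    - [-6.2, -32.5, -11.7, 0, 0, 0]
    - [-6.2, -32.5, -11.7, 0, 0, 0]
    - [-6.2, -32.5, -11.7, 0, 0, 0]
    - [-6.2, -32.5, -11.7, 0, 0, 0]
    - [-6.2, -32.5, -11.7, 0, 0, 0]
    - [-6.2, -32.5, -11.7, 0, 0, 0]
    - [-6.2, -32.5, -11.7, 0, 0, 0]
    - [-6.2, -32.5, -11.7, 0, 0, 0]
    - [-6.2, -32.5, -11.7, 0, 0, 0]
    - [-6.2, -32.5, -11.7, 0, 0, 0]
    - [-6.2, -32.5, -11.7, 0, 0, 0]

```text
t: 1.1
eef_pos: [0.5015, 0.2992, 0.2506]
ee_rot: [[-0.001, -0.956, 0.294], [-0.0, 0.294, 0.956], [-1.0, 0.001, -0.0]]
contact_force: [0.5, 0.5, -0.2]
width: 0.0918
```

Request:
play_rows:
  commands:
    - [0, 0, 0, -6.5, 0, 0]
    - [0, 0, 0, -6.5, 0, 0]
    - [0, 0, 0, -6.4, 0, 0]
    - [0, 0, 0, 0, 0, 0]
    - [0, 0, 0, 0, 0, 0]
  claw: 0.7

```text
t: 1.52
eef_pos: [0.5004, 0.3004, 0.2503]
ee_rot: [[-0.001, -0.999, -0.037], [-0.0, -0.037, 0.999], [-1.0, 0.001, -0.0]]
contact_force: [0.4, 0.1, -0.2]
width: 0.0643
```

```bash
cat >> h.py <<'E'
def to(x,y,z,yaw=None):
    s=manip.read_state(); R=np.array(s['ee_rot']); d=R.T@(np.array([x,y,z])-s['eef_pos'])*1000
    cur=np.degrees(np.arctan2(R[1,2],R[0,2])); print('shift',np.round(d,1),'jaw yaw',round(cur,2),'rx',None if yaw is None else round(cur-yaw,2),'tilt',np.round(np.degrees([R[0,0],R[1,0]]),2))
E
python3 - <<'E'
from h import *
st(); snap('wrist','w1'); z=np.load('pics/w1.npz'); print('cam',-z['R'].T@z['t'], z['R'])
W,p=world('w1')
for lo,hi in((.1,.13),(.045,.057),(.057,.065)):
    s=(W[...,2]>lo)&(W[...,2]<hi); v,u=np.nonzero(s)
    if len(v): print(lo,len(v),u.min(),u.max(),v.min(),v.max(),np.median(W[s],0))
E
```

```text
t 1.5167
qpos [19.124493376776957, 8.178560588791749, 84.19395774145846, 0.0007940547242890175, 87.67954025538239, -72.9756662783528]
eef_pos [0.5004084226015244, 0.30043080353622603, 0.25033148953965007]
ee_rot [[-0.0009, -0.9993, -0.0366], [-0.0003, -0.0366, 0.9993], [-1.0, 0.0009, -0.0003]]
contact_force [0.40349453754616627, 0.054745396918857644, -0.15501114582156847]
torque [0.03446421459088097, 0.03130477810911415, -0.03290018529922358]
width 0.06428680330771637
cam [0.4299 0.2984 0.4582] [[-0.0359  0.9994 -0.0015]
 [ 0.9683  0.0352  0.2471]
 [ 0.247   0.0074 -0.969 ]]
0.1 3040 200 423 212 386 [0.6934 0.3159 0.1177]
0.045 587 248 348 146 368 [0.525  0.2546 0.0531]
0.057 3687 248 349 150 374 [0.5456 0.2689 0.0595]
```

View pics/w1.png

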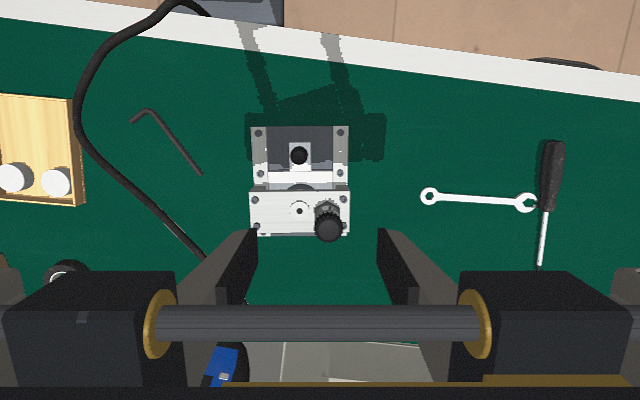

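The wrist view shows the plunger knob top at about (328,228) and the pull knob at (299,155). The jig's long sides run nearly straight along the image.

Run:
```python
from h import *
W,p=world('w1'); z=np.load('pics/w1.npz')
def an(a,b,c,d,lo,hi,l):
    w=W[a:b,c:d].reshape(-1,3); s=(w[:,2]>lo)&(w[:,2]<hi); q=w[s]
    (cx,cy),r=cv2.minEnclosingCircle((q[:,:2]*1000).astype(np.float32))
    print(l,len(q),np.mean(q,0),'circ',cx,cy,r,'mid',(q.min(0)+q.max(0))/2, np.ptp(q,0))
an(195,250,300,360,.114,.122,'knob')
an(140,172,285,315,.054,.062,'pull')
w=W[120:245,240:360].reshape(-1,3); s=(w[:,2]>.056)&(w[:,2]<.064)
print(cv2.minAreaRect((w[s][:,:2]*1000).astype(np.float32)))
s=(w[:,2]>.012)&(w[:,2]<.064)
print(cv2.minAreaRect((w[s][:,:2]*1000).astype(np.float32)))
```

```text
knob 555 [0.55013742 0.31407091 0.11677994] circ 550.34765625 314.6164245605469 15.565834999084473 mid [0.54985605 0.31432188 0.11702284] [0.02986215 0.03015248 0.00601174]
pull 222 [0.48039602 0.27692553 0.05686376] circ 480.3718566894531 276.8511047363281 10.270350456237793 mid [0.48033162 0.27702224 0.05678982] [0.02026881 0.01934918 0.00537209]
((524.3267822265625, 278.8614807128906), (104.01841735839844, 123.87338256835938), 2.5057568550109863)
((520.7822875976562, 278.53778076171875), (148.41281127929688, 124.13520050048828), 2.6311819553375244)
```

Request:
play_rows:
  commands:
    - [18, -12.5, 3, 0, 0, 0]
    - [18, -12.5, 3, 0, 0, 0]
    - [18, -12.5, 3, 0, 0, 0]
    - [18, -12.5, 3, 0, 0, 0]
    - [18, 0, 0, 0, 0, 0]
    - [18, 0, 0, 0, 0, 0]
    - [18, 0, 0, 0, 0, 0]
    - [14, 0, 0, 0, 0, 0]
    - [12, 0, 0, 0, 0, 0]
    - [5, 0, 0, 0, 0, 0]
    - [0, 0, 0, 0, 0, 0]

```text
t: 2.48
eef_pos: [0.5491, 0.3143, 0.0923]
ee_rot: [[-0.002, -0.999, -0.039], [-0.001, -0.039, 0.999], [-1.0, 0.002, -0.001]]
contact_force: [-0.6, 0.6, 0.5]
width: 0.0646
```

Run:
```python
from h import *
st(); to(.550,.3143,.093,92.6)
```

```text
t 2.4833
qpos [18.86098684973579, 21.667072178206368, 86.10078139922489, -0.0016673112982376673, 72.38053286661288, -73.37727875239811]
eef_pos [0.5491114065571785, 0.31427791246495107, 0.09232246122254764]
ee_rot [[-0.0024, -0.9992, -0.0391], [-0.0009, -0.0391, 0.9992], [-1.0, 0.0025, -0.0008]]
contact_force [-0.5603274181460125, 0.6377224400910908, 0.45825763198820874]
torque [0.07576149027240155, 0.04356953155778781, -0.009051194842909963]
width 0.06464340397590215
shift [-0.7 -0.9 -0. ] jaw yaw 92.24 rx -0.36 tilt [-0.14 -0.05]
```

Request:
play_rows:
  commands:
    - [0, -0.9, 0, 0, 0, 0]
    - [0, 0, 0, 0, 0, 0]
    - [0, 0, 0, 0, 0, 0]
    - [0, 0, 0, 0, 0, 0]
    - [0, 0, 0, 0, 0, 0]
    - [0, 0, 0, 0, 0, 0]
  claw: 0
  grip_force: 30

```text
t: 2.98
eef_pos: [0.5512, 0.3146, 0.0942]
ee_rot: [[0.001, -0.999, -0.04], [0.0, -0.04, 0.999], [-1.0, -0.001, 0.0]]
contact_force: [0.3, 0.1, 0.1]
width: 0.0265
```

Request:
play_rows:
  commands:
    - [-2, 0, 0, 0, 0, 0]
    - [-2, 0, 0, 0, 0, 0]
    - [-2, 0, 0, 0, 0, 0]
    - [-2, 0, 0, 0, 0, 0]
    - [0, 0, 0, 0, 0, 0]
    - [0, 0, 0, 0, 0, 0]

```text
t: 3.48
eef_pos: [0.5512, 0.3146, 0.1021]
ee_rot: [[0.0, -0.999, -0.04], [0.0, -0.04, 0.999], [-1.0, -0.0, 0.0]]
contact_force: [-0.2, -0.1, 1.0]
width: 0.0002
```

Run:
```python
from h import *
st()
```

```text
t 3.4833
qpos [18.82646119772627, 21.238468768415625, 85.49433395155975, 4.691687467893637e-05, 73.24179193479463, -73.45465439234366]
eef_pos [0.5512027034413338, 0.31460630433723735, 0.10207607454974003]
ee_rot [[0.0004, -0.9992, -0.0398], [0.0001, -0.0398, 0.9992], [-1.0, -0.0004, 0.0001]]
contact_force [-0.24674343783483116, -0.1004462311066505, 1.0345100984571236]
torque [0.0017090003104725665, 0.0005831806395304828, 0.03515053044085215]
width 0.00019738809987347096
```

Run:
```python
from h import *
snap('side','s2'); snap('wrist','w2')
a=cv2.imread('pics/s2.png')[150:330,180:420]; b=cv2.imread('pics/w2.png')
cv2.imwrite('pics/c2.png',np.vstack([cv2.resize(a,(640,480))[:,:][60:400],b[120:]])[:600])
```

```text
(no output)
```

View pics/c2.png

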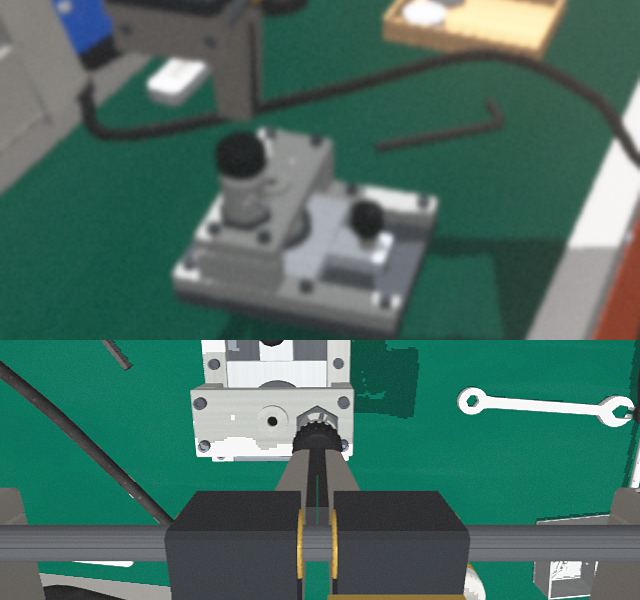

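The side view shows the shut fingers behind and beyond the knob at (240,155), not around it. In the wrist view the knob at (317,435) hides the fingertips. So the tool and the cameras disagree, and I'll measure the fingertip with the cameras.

Run:
```python
from h import *
W,p=world('w2'); g=p.astype(int)
for v in range(195,345,6):
    print(v,[tuple(np.round(W[v,u]*1000).astype(int)) if np.isfinite(W[v,u,0]) else None for u in (303,317,331)],g[v,317])
W,p=world('s2')
# side crop: px=180+X*.375, py=150+(Y+60)*.375
for Y in range(0,120,8):
    v=int(150+(Y+60)*.375); u=int(180+238*.375); print('s',v,u,np.round(W[v,u]*1000),p[v,u])
```

```text
195 [(np.int64(541), np.int64(304), np.int64(65)), (np.int64(539), np.int64(314), np.int64(69)), (np.int64(540), np.int64(325), np.int64(65))] [202 207 198]
201 [(np.int64(542), np.int64(305), np.int64(79)), (np.int64(537), np.int64(314), np.int64(94)), (np.int64(542), np.int64(325), np.int64(76))] [103 105 102]
207 [(np.int64(539), np.int64(305), np.int64(103)), (np.int64(536), np.int64(314), np.int64(113)), (np.int64(538), np.int64(323), np.int64(105))] [42 39 44]
213 [(np.int64(540), np.int64(306), np.int64(114)), (np.int64(539), np.int64(314), np.int64(116)), (np.int64(539), np.int64(323), np.int64(113))] [49 47 50]
219 [(np.int64(543), np.int64(306), np.int64(116)), (np.int64(542), np.int64(315), np.int64(118)), (np.int64(542), np.int64(323), np.int64(117))] [53 48 53]
225 [(np.int64(546), np.int64(306), np.int64(117)), (np.int64(546), np.int64(315), np.int64(117)), (np.int64(546), np.int64(323), np.int64(117))] [53 56 56]
231 [(np.int64(541), np.int64(307), np.int64(143)), (np.int64(540), np.int64(314), np.int64(145)), (np.int64(540), np.int64(322), np.int64(144))] [47 46 50]
2
[... 2706 characters left out ...]
(311), np.int64(246)), (np.int64(528), np.int64(314), np.int64(246)), (np.int64(528), np.int64(317), np.int64(246))] [107 111 116]
s 172 269 [525. 361. 246.] [81 84 87]
s 175 269 [523. 368. 245.] [76 80 81]
s 178 269 [522. 370. 241.] [72 69 70]
s 181 269 [539. 333. 213.] [86 83 78]
s 184 269 [541. 330. 207.] [89 87 83]
s 187 269 [541. 331. 202.] [93 89 84]
s 190 269 [541. 331. 197.] [92 87 84]
s 193 269 [542. 329. 190.] [91 88 83]
s 196 269 [542. 330. 185.] [90 85 84]
s 199 269 [544. 328. 178.] [88 83 79]
s 202 269 [544. 329. 173.] [86 84 80]
s 205 269 [544. 328. 167.] [89 85 83]
s 208 269 [545. 327. 161.] [91 88 84]
s 211 269 [546. 326. 154.] [89 87 84]
s 214 269 [546. 326. 148.] [88 86 84]
```

Run:
```python
from h import *
W,p=world('s2')
for u in (264,268,273): print(u,[(v,*[int(x) for x in np.nan_to_num(W[v,u]*1000)]) for v in range(212,240,2)])
W,p=world('w2')
print([(v,*[int(x) for x in np.nan_to_num(W[v,317]*1000)]) for v in range(222,234)])
print(manip.read_state()['eef_pos'], -np.load('pics/w2.npz')['R'].T@np.load('pics/w2.npz')['t'])
```

```text
264 [(212, 554, 326, 150), (214, 555, 326, 146), (216, 642, 149, 9), (218, 645, 145, 1), (220, 643, 149, 0), (222, 639, 157, 0), (224, 562, 313, 117), (226, 560, 318, 117), (228, 557, 324, 117), (230, 557, 325, 114), (232, 556, 328, 112), (234, 556, 328, 108), (236, 556, 329, 105), (238, 557, 327, 99)]
268 [(212, 547, 326, 152), (214, 548, 325, 147), (216, 549, 324, 142), (218, 637, 140, 0), (220, 633, 149, 1), (222, 557, 307, 118), (224, 556, 310, 116), (226, 553, 317, 117), (228, 552, 320, 115), (230, 549, 326, 116), (232, 549, 327, 113), (234, 549, 327, 109), (236, 549, 329, 106), (238, 550, 327, 100)]
273 [(212, 541, 320, 149), (214, 541, 320, 145), (216, 541, 321, 142), (218, 627, 136, 0), (220, 624, 144, 0), (222, 549, 305, 118), (224, 548, 308, 117), (226, 545, 314, 117), (228, 543, 319, 117), (230, 542, 323, 116), (232, 542, 323, 112), (234, 541, 325, 110), (236, 541, 326, 106), (238, 541, 326, 102)]
[(222, 544, 314, 116), (223, 544, 314, 118), (224, 545, 314, 117), (225, 546, 314, 116), (226, 546, 314, 117), (227, 547, 314, 117), (228, 539, 314, 140), (229, 539, 314, 142), (230, 539, 314, 143), (231, 539, 314, 144), (232, 540, 314, 145), (233, 539, 314, 148)]
[0.55098729 0.31452304 0.10173353] [0.48037112 0.31227005 0.3096797 ]
```

The cameras put the shut fingertips at z≈0.141, but the state reports 0.102. I'll open the fingers and measure again to see whether the offset depends on the opening.

Request:
play_rows:
  commands:
    - [0, 0, 0, 0, 0, 0]
    - [0, 0, 0, 0, 0, 0]
    - [0, 0, 0, 0, 0, 0]
    - [0, 0, 0, 0, 0, 0]
    - [0, 0, 0, 0, 0, 0]
    - [0, 0, 0, 0, 0, 0]
    - [0, 0, 0, 0, 0, 0]
    - [0, 0, 0, 0, 0, 0]
  claw: 0.55

```text
t: 4.25
eef_pos: [0.551, 0.3145, 0.1018]
ee_rot: [[0.0, -0.999, -0.04], [-0.0, -0.04, 0.999], [-1.0, -0.0, -0.0]]
contact_force: [-0.9, 0.3, -0.3]
width: 0.0506
```

Run:
```python
from h import *
st()
snap('side','s3'); snap('wrist','w3')
for n in('s3','w3'):
    W,p=world(n); s=(abs(W[...,0]-.55)<.02)&(abs(W[...,1]-.3145)<.06)&(W[...,2]>.121)&(W[...,2]<.2)
    q=W[s]; print(n,len(q),np.percentile(q[:,2],[0,1,5]))
    for lo in np.arange(.12,.2,.008):
        k=q[(q[:,2]>lo)&(q[:,2]<lo+.008)]
        if len(k): print(round(lo,3),len(k),k.min(0),k.max(0))
b=cv2.imread('pics/w3.png');a=cv2.imread('pics/s3.png')[130:290,180:436]
cv2.imwrite('pics/c3.png',np.vstack([cv2.resize(a,(480,300),interpolation=cv2.INTER_NEAREST),cv2.resize(b,(480,300))]))
```

```text
t 4.25
qpos [18.82669323287305, 21.251519134278258, 85.50966802943212, -0.002016206475614251, 73.23935444675308, -73.45460568545766]
eef_pos [0.5510369049089613, 0.3145393175924062, 0.10180477312426545]
ee_rot [[0.0, -0.9992, -0.0398], [-0.0, -0.0398, 0.9992], [-1.0, -0.0, -0.0]]
contact_force [-0.9336806807891695, 0.2952659753188216, -0.2674518728513499]
torque [0.07435458531548783, -0.027530125191318457, 0.041623962595873455]
width 0.05062182911126236
s3 845 [0.1391 0.1404 0.1437]
0.136 45 [0.5396 0.2788 0.1391] [0.5616 0.3504 0.144 ]
0.144 107 [0.5395 0.2791 0.1442] [0.5616 0.3531 0.152 ]
0.152 117 [0.5392 0.2773 0.152 ] [0.5625 0.3544 0.1599]
0.16 121 [0.539  0.2774 0.1601] [0.5619 0.3545 0.168 ]
0.168 129 [0.5389 0.2777 0.168 ] [0.5613 0.355  0.1759]
0.176 125 [0.5392 0.2708 0.176 ] [0.5612 0.3559 0.1839]
0.184 108 [0.5383 0.2716 0.184 ] [0.5591 0.357  0.1918]
0.192 93 [0.5383 0.2704 0.192 ] [0.5599 0.3572 0.1996]
w3 5450 [0.1385 0.1409 0.1455]
0.136 198 [0.5385 0.2783 0.1385] [0.5608 0.3506 0.144 ]
0.144 419 [0.5383 0.2765 0.144 ] [0.5608 0.3519 0.152 ]
0.152 505 [0.5383 0.2753 0.152 ] [0.5609 0.3527 0.16  ]
0.16 591 [0.5382 0.2748 0.16  ] [0.5608 0.3534 0.168 ]
0.168 722 [0.5378 0.2741 0.168 ] [0.561  0.3544 0.176 ]
0.176 880 [0.5375 0.2734 0.176 ] [0.5611 0.355  0.184 ]
0.184 1007 [0.5372 0.2726 0.184 ] [0.559 0.356 0.192]
0.192 1128 [0.5369 0.2723 0.192 ] [0.5533 0.3562 0.2   ]
```

View pics/c3.png

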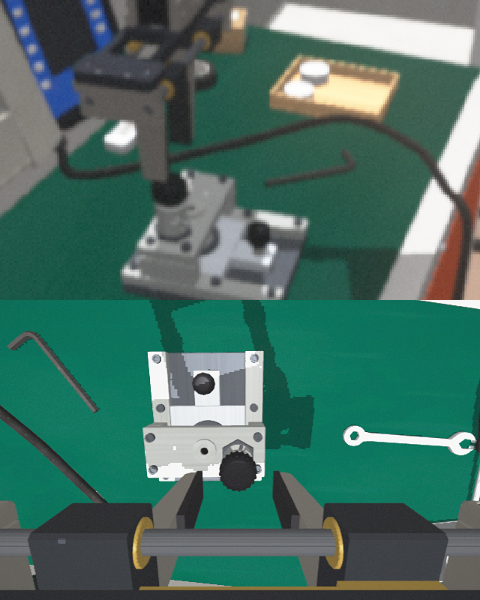

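The offset is constant along the tool: the true fingertips are about 38 mm above the reported TCP, and xy agrees. In the picture the open fingers hang just above the knob at (170,190). I'll descend 48 mm with that correction, watching the force.

Request:
play_rows:
  commands:
    - [10, 0, 0, 0, 0, 0]
    - [10, 0, 0, 0, 0, 0]
    - [8, 0, 0, 0, 0, 0]
    - [7, 0, 0, 0, 0, 0]
    - [5, 0, 0, 0, 0, 0]
    - [4, 0, 0, 0, 0, 0]
    - [3, 0, 0, 0, 0, 0]
    - [0, 0, 0, 0, 0, 0]
    - [0, 0, 0, 0, 0, 0]

```text
t: 5.1
eef_pos: [0.5512, 0.3146, 0.0549]
ee_rot: [[0.0, -0.999, -0.04], [0.0, -0.04, 0.999], [-1.0, -0.0, 0.0]]
contact_force: [-0.7, 0.1, 0.6]
width: 0.0507
```

Request:
play_rows:
  commands:
    - [0, 0, 0, 0, 0, 0]
    - [0, 0, 0, 0, 0, 0]
    - [0, 0, 0, 0, 0, 0]
    - [0, 0, 0, 0, 0, 0]
    - [0, 0, 0, 0, 0, 0]
  claw: 0
  grip_force: 30

```text
t: 5.52
eef_pos: [0.5513, 0.3146, 0.0552]
ee_rot: [[0.001, -0.999, -0.04], [0.0, -0.04, 0.999], [-1.0, -0.001, 0.0]]
contact_force: [0.8, -0.5, 1.4]
width: 0.0312
```

Run:
```python
from h import *
st()
```

```text
t 5.5167
qpos [18.82325237150965, 24.117119814271124, 87.37039293590124, -0.004032184062506772, 68.47332549596551, -73.45566718286459]
eef_pos [0.5513404432586573, 0.3145911624917648, 0.055211856191726555]
ee_rot [[0.0007, -0.9992, -0.0398], [0.0002, -0.0398, 0.9992], [-1.0, -0.0007, 0.0001]]
contact_force [0.7875183459212487, -0.5123603065724118, 1.4234522957555864]
torque [-0.005127106734678456, -0.002111691642358006, 0.02974524615738307]
width 0.031157605288637993
```

Request:
play_rows:
  commands:
    - [-2, 0, 0, 0, 0, 0]
    - [-2, 0, 0, 0, 0, 0]
    - [-2, 0, 0, 0, 0, 0]
    - [-2, 0, 0, 0, 0, 0]
    - [-2, 0, 0, 0, 0, 0]
    - [-1, 0, 0, 0, 0, 0]
    - [-1, 0, 0, 0, 0, 0]
    - [0, 0, 0, 0, 0, 0]

```text
t: 6.18
eef_pos: [0.5512, 0.3146, 0.065]
ee_rot: [[0.0, -0.999, -0.04], [0.0, -0.04, 0.999], [-1.0, -0.0, 0.0]]
contact_force: [6.3, 1.7, -11.1]
width: 0.0315
```

Request:
play_rows:
  commands:
    - [-1.3, 0, 0, 0, 0, 0]
    - [0, 0, 0, 0, 0, 0]
    - [0, 0, 0, 0, 0, 0]

```text
t: 6.43
eef_pos: [0.5512, 0.3146, 0.0662]
ee_rot: [[0.0, -0.999, -0.039], [0.0, -0.039, 0.999], [-1.0, -0.0, 0.0]]
contact_force: [6.5, 2.6, -11.4]
width: 0.031
```

Run:
```python
from h import *
st(); snap('side','s4')
W,p=world('s4'); print([(u,v,*[int(x) for x in np.nan_to_num(W[v,u]*1000)],int(p[v,u].sum())) for u in (272,) for v in range(205,262,3)])
```

```text
t 6.4333
qpos [18.81384704971119, 23.389094384615138, 86.99813349640529, 0.017559501600351045, 69.59145134701404, -73.45500959360953]
eef_pos [0.551182251704611, 0.31456341646739494, 0.06616806921741678]
ee_rot [[0.0003, -0.9992, -0.0395], [0.0004, -0.0395, 0.9992], [-1.0, -0.0003, 0.0004]]
contact_force [6.488558533944999, 2.5809991330624102, -11.438643401353625]
torque [0.5203512404359418, -1.1718671506523066, -0.012866918512089117]
width 0.03104045227486978
[(272, 205, 553, 296, 145, 118), (272, 208, 553, 298, 141, 126), (272, 211, 553, 297, 134, 129), (272, 214, 554, 296, 127, 133), (272, 217, 551, 304, 127, 148), (272, 220, 539, 330, 141, 151), (272, 223, 540, 328, 133, 150), (272, 226, 541, 328, 128, 155), (272, 229, 540, 330, 123, 158), (272, 232, 539, 333, 119, 159), (272, 235, 541, 330, 111, 192), (272, 238, 541, 331, 106, 201), (272, 241, 544, 324, 94, 365), (272, 244, 544, 325, 88, 327), (272, 247, 547, 319, 77, 357), (272, 250, 545, 324, 75, 325), (272, 253, 546, 324, 68, 311), (272, 256, 544, 329, 66, 227), (272, 259, 544, 329, 59, 321)]
```

Request:
play_rows:
  commands:
    - [-1, -0.5, 0, 0, 0, 0]
    - [-0.8, -0.3, 0, 0, 0, 0]
    - [0, 0, 0, 0, 0, 0]
    - [0, 0, 0, 0, 0, 0]

```text
t: 6.82
eef_pos: [0.5511, 0.3145, 0.0674]
ee_rot: [[-0.002, -0.999, -0.04], [0.0, -0.04, 0.999], [-1.0, 0.002, 0.0]]
contact_force: [5.0, 3.2, -12.7]
width: 0.0315
```

Run:
```python
from h import *
st()
```

```text
t 6.8167
qpos [18.803336794966906, 23.39006960185538, 86.84661764842522, 0.03567967937643084, 69.85375535664463, -73.47796704241895]
eef_pos [0.551105505961296, 0.3145297185868778, 0.06740142345797329]
ee_rot [[-0.0017, -0.9992, -0.0396], [0.0, -0.0396, 0.9992], [-1.0, 0.0017, 0.0001]]
contact_force [5.045047292543231, 3.1581505109551102, -12.738579942915978]
torque [0.5096409309927944, -0.9542011070557623, 0.014055274124131416]
width 0.03152852697967631
```

Request:
play_rows:
  commands:
    - [-0.8, -0.5, 0.4, 0, 0, 0]
    - [0, 0, 0, 0, 0, 0]
    - [0, 0, 0, 4, 0, 0]
    - [0, 0, 0, 4, 0, 0]
    - [0, 0, 0, 4, 0, 0]
    - [0, 0, 0, 4, 0, 0]
    - [0, 0, 0, 0, 0, 0]

```text
t: 7.4
eef_pos: [0.5511, 0.3149, 0.0687]
ee_rot: [[-0.003, -0.971, 0.239], [-0.0, 0.239, 0.971], [-1.0, 0.002, -0.001]]
contact_force: [3.0, 2.0, -14.6]
width: 0.0313
```

```bash
cat >> h.py <<'E'
def b():
    s=manip.read_state(); R=np.array(s['ee_rot'])
    print('t %.2f'%s['t'],'pos',np.round(np.array(s['eef_pos'])*1000,1),'yaw %.2f'%np.degrees(np.arctan2(R[1,2],R[0,2])),'F',np.round(s['contact_force'],1),'T',np.round(s['torque'],3),'w',round(s['width']*1000,1))
E
python3 -c "from h import *;b()"
```

```text
t 7.40 pos [551.1 314.9  68.7] yaw 76.18 F [  3.    2.  -14.6] T [ 0.461 -0.668  0.017] w 31.3
```

Request:
play_rows:
  commands:
    - [0.3, -0.2, 0, 4, 0, 0]
    - [0, 0, 0, 4, 0, 0]
    - [0, 0, 0, 4, 0, 0]
    - [0, 0, 0, 4, 0, 0]
    - [0, 0, 0, 4, 0, 0]
    - [0, 0, 0, 0, 0, 0]

```text
t: 7.9
eef_pos: [0.5514, 0.3152, 0.069]
ee_rot: [[-0.002, -0.832, 0.555], [0.0, 0.555, 0.832], [-1.0, 0.002, -0.001]]
contact_force: [3.1, 4.2, -14.5]
width: 0.0311
```

```bash
python3 -c "from h import *;b()"
```

```text
t 7.90 pos [551.4 315.2  69. ] yaw 56.29 F [  3.1   4.2 -14.5] T [ 0.697 -0.536  0.016] w 31.1
```

Request:
play_rows:
  commands:
    - [0, 0, 0, 3, 0, 0]
    - [0, 0, 0, 3, 0, 0]
    - [0, 0, 0, 0, 0, 0]

```text
t: 8.15
eef_pos: [0.5515, 0.3154, 0.0693]
ee_rot: [[-0.002, -0.77, 0.638], [0.001, 0.638, 0.77], [-1.0, 0.002, -0.001]]
contact_force: [2.3, 4.3, -14.6]
width: 0.0312
```

```bash
python3 -c "from h import *;b()"
```

```text
t 8.15 pos [551.5 315.4  69.3] yaw 50.38 F [  2.3   4.3 -14.6] T [ 0.704 -0.43  -0.021] w 31.2
```

Request:
play_rows:
  commands:
    - [0.8, 0, 0, 3, 0, 0]
    - [0, 0, 0, 3, 0, 0]
    - [0, 0, 0, 0, 0, 0]

```text
t: 8.4
eef_pos: [0.5516, 0.3154, 0.0687]
ee_rot: [[-0.002, -0.699, 0.715], [0.001, 0.715, 0.699], [-1.0, 0.002, -0.001]]
contact_force: [3.2, 5.1, -14.0]
width: 0.0317
```

Run:
```python
from h import *
b(); snap('side','s5')
W,p=world('s5'); 
for u in (265,272): print([(v,*[int(x) for x in np.nan_to_num(W[v,u]*1000)],int(p[v,u].sum())) for v in range(208,250,2)])
```

```text
t 8.40 pos [551.6 315.4  68.7] yaw 44.38 F [  3.2   5.1 -14. ] T [ 0.757 -0.469 -0.087] w 31.7
[(208, 659, 107, 0, 188), (210, 657, 111, -2, 191), (212, 652, 123, 1, 180), (214, 642, 144, 11, 170), (216, 561, 309, 130, 124), (218, 558, 316, 132, 114), (220, 556, 320, 130, 96), (222, 554, 325, 130, 107), (224, 554, 326, 127, 103), (226, 553, 329, 125, 114), (228, 553, 330, 122, 101), (230, 553, 330, 118, 106), (232, 554, 329, 113, 160), (234, 563, 309, 93, 341), (236, 561, 314, 93, 373), (238, 560, 318, 92, 380), (240, 557, 324, 92, 392), (242, 556, 327, 91, 320), (244, 557, 324, 84, 292), (246, 557, 325, 81, 296), (248, 557, 326, 77, 291)]
[(208, 645, 100, -1, 174), (210, 642, 108, 0, 184), (212, 630, 134, 13, 182), (214, 630, 135, 9, 140), (216, 550, 306, 131, 104), (218, 548, 311, 130, 98), (220, 546, 316, 130, 107), (222, 543, 322, 131, 116), (224, 543, 322, 127, 103), (226, 542, 325, 125, 94), (228, 0, 0, 0, 90), (230, 543, 324, 116, 92), (232, 543, 326, 114, 138), (234, 546, 318, 103, 278), (236, 547, 318, 99, 312), (238, 547, 317, 94, 325), (240, 546, 321, 93, 371), (242, 545, 323, 90, 364), (244, 545, 324, 87, 302), (246, 544, 326, 85, 290), (248, 545, 324, 79, 362)]
```

Request:
play_rows:
  commands:
    - [0, 0, 0, 3, 0, 0]
    - [0, 0, 0, 0, 0, 0]

```text
t: 8.62
eef_pos: [0.5516, 0.3155, 0.0686]
ee_rot: [[-0.002, -0.661, 0.75], [0.001, 0.75, 0.661], [-1.0, 0.002, -0.001]]
contact_force: [2.8, 4.7, -14.3]
width: 0.0311
```

```bash
python3 -c "from h import *;b()"
```

```text
t 8.62 pos [551.6 315.5  68.6] yaw 41.41 F [  2.8   4.7 -14.3] T [ 0.798 -0.569  0.1  ] w 31.1
```

Request:
play_rows:
  commands:
    - [0, 0, 0, 3, 0, 0]
    - [0, 0, 0, 0, 0, 0]

```text
t: 8.78
eef_pos: [0.5517, 0.3155, 0.0686]
ee_rot: [[-0.001, -0.622, 0.783], [0.001, 0.783, 0.622], [-1.0, 0.001, -0.001]]
contact_force: [3.1, 4.6, -14.7]
width: 0.0313
```

```bash
python3 -c "from h import *;b()"
```

```text
t 8.78 pos [551.7 315.5  68.6] yaw 38.45 F [  3.1   4.6 -14.7] T [ 0.789 -0.577  0.331] w 31.3
```

The twist moment rose from 0.10 to 0.33 N m at about 54° of turn, which should be the end of the slot. I'll ease back 1.5° and let the knob down.

Request:
play_rows:
  commands:
    - [0, 0, 0, -1.5, 0, 0]
    - [0, 0, 0, 0, 0, 0]

```text
t: 8.95
eef_pos: [0.5517, 0.3155, 0.0687]
ee_rot: [[-0.002, -0.644, 0.765], [0.001, 0.765, 0.644], [-1.0, 0.002, -0.001]]
contact_force: [2.5, 5.2, -13.2]
width: 0.0311
```

```bash
python3 -c "from h import *;b()"
```

```text
t 8.95 pos [551.7 315.5  68.7] yaw 40.10 F [  2.5   5.2 -13.2] T [ 0.763 -0.52   0.301] w 31.1
```

Request:
play_rows:
  commands:
    - [1, 0, 0, 0, 0, 0]
    - [1, 0, 0, 0, 0, 0]
    - [0.8, 0, 0, 0, 0, 0]
    - [0, 0, 0, 0, 0, 0]

```text
t: 9.28
eef_pos: [0.5518, 0.3154, 0.0671]
ee_rot: [[-0.001, -0.641, 0.767], [0.001, 0.767, 0.641], [-1.0, 0.001, -0.001]]
contact_force: [-2.8, 8.0, -7.0]
width: 0.0311
```

```bash
python3 -c "from h import *;b()"
```

```text
t 9.28 pos [551.8 315.4  67.1] yaw 39.87 F [-2.8  8.  -7. ] T [1.29  0.501 0.257] w 31.1
```

Request:
play_rows:
  commands:
    - [-1.2, 0.6, 0.5, 0, 0, 0]
    - [-1.0, 0, 0, 0, 0, 0]
    - [0, 0, 0, 0, 0, 0]

```text
t: 9.53
eef_pos: [0.5517, 0.3154, 0.0674]
ee_rot: [[-0.002, -0.64, 0.768], [-0.001, 0.768, 0.64], [-1.0, 0.001, -0.002]]
contact_force: [1.5, 5.5, -16.8]
width: 0.031
```

```bash
python3 -c "from h import *;b()"
```

```text
t 9.53 pos [551.7 315.4  67.4] yaw 39.81 F [  1.5   5.5 -16.8] T [ 0.956 -0.277  0.248] w 31.0
```

Request:
play_rows:
  commands:
    - [0, 0, 0, 1.5, 0, 0]
    - [0, 0, 0, 0, 0, 0]

```text
t: 9.7
eef_pos: [0.5517, 0.3155, 0.0677]
ee_rot: [[-0.002, -0.619, 0.785], [-0.0, 0.785, 0.619], [-1.0, 0.001, -0.002]]
contact_force: [0.9, 4.8, -17.2]
width: 0.0313
```

```bash
python3 -c "from h import *;b()"
```

```text
t 9.70 pos [551.7 315.5  67.7] yaw 38.28 F [  0.9   4.8 -17.2] T [ 0.821 -0.253  0.382] w 31.3
```

Lifting now needs about 5 N more than the spring and lowering about 5 N less. That is friction from the pin pressing sideways, so it is against the slot's end. I'll back off more before lowering.

Request:
play_rows:
  commands:
    - [0, 0, 0, -1.5, 0, 0]
    - [0, 0, 0, -1.5, 0, 0]
    - [0, 0, 0, 0, 0, 0]
    - [0, 0, 0, 0, 0, 0]

```text
t: 10.03
eef_pos: [0.5517, 0.3155, 0.068]
ee_rot: [[-0.002, -0.659, 0.752], [-0.001, 0.752, 0.659], [-1.0, 0.001, -0.002]]
contact_force: [-0.2, 3.9, -18.3]
width: 0.0316
```

```bash
python3 -c "from h import *;b()"
```

```text
t 10.03 pos [551.7 315.5  68. ] yaw 41.25 F [ -0.2   3.9 -18.3] T [ 0.743 -0.069  0.159] w 31.6
```

Request:
play_rows:
  commands:
    - [0, 0, 0, -1.2, 0, 0]
    - [1, 0, 0, 0, 0, 0]
    - [1, 0, 0, 0, 0, 0]
    - [1, 0, 0, 0, 0, 0]
    - [0, 0, 0, 0, 0, 0]

```text
t: 10.45
eef_pos: [0.5517, 0.3154, 0.0664]
ee_rot: [[-0.002, -0.675, 0.738], [-0.001, 0.738, 0.675], [-1.0, 0.001, -0.002]]
contact_force: [-4.8, 1.2, -10.2]
width: 0.0311
```

```bash
python3 -c "from h import *;b()"
```

```text
t 10.45 pos [551.7 315.4  66.4] yaw 42.48 F [ -4.8   1.2 -10.2] T [0.287 0.817 0.068] w 31.1
```

Request:
play_rows:
  commands:
    - [1, 0, 0, 0, 0, 0]
    - [1, 0, 0, 0, 0, 0]
    - [1, 0, 0, 0, 0, 0]
    - [0, 0, 0, 0, 0, 0]

```text
t: 10.78
eef_pos: [0.5517, 0.3154, 0.0641]
ee_rot: [[-0.002, -0.675, 0.738], [-0.001, 0.738, 0.675], [-1.0, 0.001, -0.002]]
contact_force: [-6.3, 0.3, -8.9]
width: 0.0317
```

```bash
python3 -c "from h import *;b()"
```

```text
t 10.78 pos [551.7 315.4  64.1] yaw 42.48 F [-6.3  0.3 -8.9] T [0.122 1.129 0.069] w 31.7
```

Request:
play_rows:
  commands:
    - [1, 0, 0, 0, 0, 0]
    - [0.7, 0, 0, 0, 0, 0]
    - [0, 0, 0, 0, 0, 0]
    - [0, 0, 0, 0, 0, 0]

```text
t: 11.12
eef_pos: [0.5518, 0.3154, 0.0639]
ee_rot: [[-0.002, -0.675, 0.737], [-0.001, 0.737, 0.675], [-1.0, 0.0, -0.002]]
contact_force: [-10.5, -0.7, 0.2]
width: 0.0315
```

```bash
python3 -c "from h import *;b()"
```

```text
t 11.12 pos [551.8 315.4  63.9] yaw 42.49 F [-10.5  -0.7   0.2] T [-0.142  1.753  0.07 ] w 31.5
```

The knob stopped 8.7 mm up with no load left on the tool, which matches the rest notch. I'll release it, rise, turn back and check its height.

Request:
play_rows:
  commands:
    - [0, 0, 0, 0, 0, 0]
    - [0, 0, 0, 0, 0, 0]
    - [0, 0, 0, 0, 0, 0]
    - [0, 0, 0, 0, 0, 0]
  claw: 0.6

```text
t: 11.45
eef_pos: [0.5549, 0.3159, 0.0639]
ee_rot: [[0.005, -0.675, 0.738], [0.001, 0.738, 0.675], [-1.0, -0.003, 0.004]]
contact_force: [-0.2, 0.2, -0.0]
width: 0.0545
```

Request:
play_rows:
  commands:
    - [-10, 0, 0, 0, 0, 0]
    - [-20, 0, 0, 0, 0, 0]
    - [-20, 0, 0, 0, 0, 0]
    - [-15, 0, 0, -6.3, 0, 0]
    - [0, 0, 0, -6.3, 0, 0]
    - [0, 0, 0, -6.3, 0, 0]
    - [0, 0, 0, -6.3, 0, 0]
    - [0, 0, 0, -6.3, 0, 0]
    - [0, 0, 0, -6.2, 0, 0]
    - [0, 0, 0, -6.2, 0, 0]
    - [0, 0, 0, -6.2, 0, 0]

```text
t: 12.37
eef_pos: [0.5533, 0.3158, 0.1277]
ee_rot: [[0.002, -0.999, -0.05], [0.0, -0.05, 0.999], [-1.0, -0.002, 0.0]]
contact_force: [0.3, -0.2, 0.1]
width: 0.0551
```

Run:
```python
from h import *
b(); snap('side','s6'); snap('wrist','w6')
W,p=world('s6'); s=(np.hypot(W[...,0]-.55,W[...,1]-.3143)<.012)&(W[...,2]<.135)&(W[...,2]>.095); print('knob top',np.percentile(W[s][:,2],[50,90,98]),s.sum())
W,p=world('w6'); s=(np.hypot(W[...,0]-.48,W[...,1]-.277)<.014)&(W[...,2]<.062)&(W[...,2]>.054); q=W[s]; print('pull',q.mean(0),np.ptp(q,0))
to(.4805,.277,.0,92.6)
```

```text
t 12.37 pos [553.3 315.8 127.7] yaw 92.88 F [ 0.3 -0.2  0.1] T [0.08  0.001 0.017] w 55.1
knob top [0.12514456 0.12654436 0.12696808] 147
pull [0.48077375 0.27751879 0.05682765] [0.02036727 0.02032624 0.00575037]
shift [127.5  74.7 -35.5] jaw yaw 92.59 rx -0.01 tilt [0.1  0.02]
```

The parked knob's top is about 126 mm up, 8.5–9 mm above its seated height, so it is in the rest notch. Next is the pull knob.

Request:
play_rows:
  commands:
    - [0, 19, -9, 0, 0, 0]
    - [10, 19, -9, 0, 0, 0]
    - [20, 19, -9, 0, 0, 0]
    - [20, 17.5, -8.5, 0, 0, 0]
    - [20, 0, 0, 0, 0, 0]
    - [20, 0, 0, 0, 0, 0]
    - [16, 0, 0, 0, 0, 0]
    - [10, 0, 0, 0, 0, 0]
    - [7, 0, 0, 0, 0, 0]
    - [4, 0, 0, 0, 0, 0]
    - [0, 0, 0, 0, 0, 0]

```text
t: 13.38
eef_pos: [0.4798, 0.2769, -0.0008]
ee_rot: [[-0.0, -0.999, -0.044], [-0.0, -0.044, 0.999], [-1.0, 0.0, -0.0]]
contact_force: [-1.2, 0.8, 0.1]
width: 0.0551
```

Run:
```python
from h import *
b(); to(.4805,.277,.0,92.6)
```

```text
t 13.38 pos [479.8 276.9  -0.8] yaw 92.53 F [-1.2  0.8  0.1] T [0.04  0.012 0.033] w 55.1
shift [-0.8 -0.7  0.1] jaw yaw 92.53 rx -0.07 tilt [-0.01 -0.01]
```

Request:
play_rows:
  commands:
    - [0, 0, 0, 0, 0, 0]
    - [0, 0, 0, 0, 0, 0]
    - [0, 0, 0, 0, 0, 0]
    - [0, 0, 0, 0, 0, 0]
    - [0, 0, 0, 0, 0, 0]
    - [0, 0, 0, 0, 0, 0]
  claw: 0
  grip_force: 30

```text
t: 13.88
eef_pos: [0.48, 0.2772, -0.0003]
ee_rot: [[0.001, -0.999, -0.045], [0.001, -0.045, 0.999], [-1.0, -0.001, 0.001]]
contact_force: [-0.4, 1.0, 1.4]
width: 0.0212
```

Run:
```python
from h import *
b()
```

```text
t 13.88 pos [ 4.800e+02  2.772e+02 -3.000e-01] yaw 92.57 F [-0.4  1.   1.4] T [0.212 0.061 0.021] w 21.2
```

Gripped at 21 mm. Pulling along +tool y, which is the jig's -x.

Request:
play_rows:
  commands:
    - [0, 5, 0, 0, 0, 0]
    - [0, 8, 0, 0, 0, 0]
    - [0, 8, 0, 0, 0, 0]
    - [0, 8, 0, 0, 0, 0]
    - [0, 8, 0, 0, 0, 0]
    - [0, 8, 0, 0, 0, 0]
    - [0, 8, 0, 0, 0, 0]
    - [0, 8, 0, 0, 0, 0]
    - [0, 5, 0, 0, 0, 0]
    - [0, 0, 0, 0, 0, 0]

```text
t: 14.72
eef_pos: [0.4121, 0.2741, -0.0004]
ee_rot: [[-0.002, -0.999, -0.045], [-0.0, -0.045, 0.999], [-1.0, 0.002, 0.0]]
contact_force: [-2.9, 4.0, 5.8]
width: 0.0212
```

```bash
python3 -c "from h import *;b()"
```

```text
t 14.72 pos [ 4.121e+02  2.741e+02 -4.000e-01] yaw 92.60 F [-2.9  4.   5.8] T [ 0.601  0.424 -0.05 ] w 21.2
```

Request:
play_rows:
  commands:
    - [0, 2, 0, 0, 0, 0]
    - [0, 2, 0, 0, 0, 0]
    - [0, 1, 0, 0, 0, 0]
    - [0, 0, 0, 0, 0, 0]
    - [0, 0, 0, 0, 0, 0]

```text
t: 15.13
eef_pos: [0.41, 0.274, -0.0004]
ee_rot: [[0.002, -0.999, -0.045], [0.001, -0.045, 0.999], [-1.0, -0.002, 0.001]]
contact_force: [6.0, 3.0, 0.9]
width: 0.0212
```

```bash
python3 -c "from h import *;b()"
```

```text
t 15.13 pos [ 4.10e+02  2.74e+02 -4.00e-01] yaw 92.57 F [6.  3.  0.9] T [ 0.713 -0.812  0.094] w 21.2
```

Request:
play_rows:
  commands:
    - [0, 1.5, 0, 0, 0, 0]
    - [0, 0, 0, 0, 0, 0]
    - [0, 0, 0, 0, 0, 0]

```text
t: 15.38
eef_pos: [0.4101, 0.274, -0.0003]
ee_rot: [[0.006, -0.999, -0.045], [0.001, -0.045, 0.999], [-1.0, -0.006, 0.001]]
contact_force: [9.8, 4.2, -4.4]
width: 0.0214
```

Request:
play_rows:
  commands:
    - [0, 0, 0, 0, 0, 0]
    - [0, 0, 0, 0, 0, 0]
    - [0, 0, 0, 0, 0, 0]
    - [0, 0, 0, 0, 0, 0]
  claw: 0.6

```text
t: 15.72
eef_pos: [0.406, 0.273, -0.0015]
ee_rot: [[-0.003, -0.999, -0.045], [-0.001, -0.045, 0.999], [-1.0, 0.003, -0.001]]
contact_force: [-0.0, 0.8, 0.2]
width: 0.0458
```

Request:
play_rows:
  commands:
    - [-15, 0, 0, 0, 0, 0]
    - [-25, 0, 0, 0, 0, 0]
    - [-30, 0, 0, 0, 0, 0]
    - [-30, 0, 0, 0, 0, 0]
    - [-25, 0, 0, 0, 0, 0]
    - [-15, 0, 0, 0, 0, 0]
    - [0, 0, 0, 0, 0, 0]

```text
t: 16.3
eef_pos: [0.4093, 0.2743, 0.1429]
ee_rot: [[0.006, -0.999, -0.045], [0.002, -0.045, 0.999], [-1.0, -0.006, 0.002]]
contact_force: [-0.2, -0.8, 1.2]
width: 0.0549
```

Run:
```python
from h import *
b(); snap('wrist','w7'); snap('top','t7')
for n in ('w7','t7'):
    W,p=world(n)
    s=(np.hypot(W[...,0]-.41,W[...,1]-.274)<.016)&(W[...,2]<.062)&(W[...,2]>.054); q=W[s]
    if len(q): print(n,'pull',q.mean(0),np.ptp(q,0))
    s=(np.hypot(W[...,0]-.468,W[...,1]-.277)<.028)&(W[...,2]<.046)&(W[...,2]>.038); q=W[s]
    if len(q): print('disc',len(q),q.mean(0),np.ptp(q,0),cv2.minEnclosingCircle((q[:,:2]*1000).astype(np.float32)))
```

```text
t 16.30 pos [409.3 274.3 142.9] yaw 92.59 F [-0.2 -0.8  1.2] T [ 0.037 -0.051 -0.03 ] w 54.9
w7 pull [0.41024768 0.27385677 0.05674157] [0.01904564 0.02003468 0.00484841]
disc 1082 [0.47572499 0.2766894  0.04127242] [0.03811336 0.0378119  0.00549571] ((476.5396423339844, 276.77197265625), 19.21786880493164)
```

View pics/w7.png

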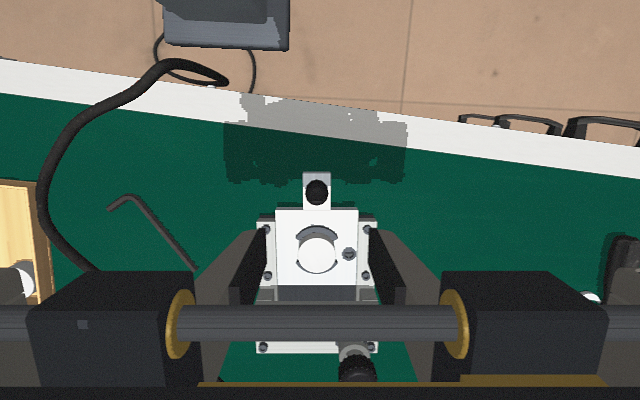

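The wrist view shows the disc at about (316,252), out in front of the bridge, and the pull knob at (317,192). The shuttle travelled 70 mm and reached its stop. Now for the disc.

Request:
play_rows:
  commands:
    - [10, -23, 0, 0, 0, 0]
    - [20, -23, 0, 0, 0, 0]
    - [25, -21, 0, 0, 0, 0]
    - [25, 0, 0, 0, 0, 0]
    - [25, 0, 0, 0, 0, 0]
    - [20, 0, 0, 0, 0, 0]
    - [13, 0, 0, 0, 0, 0]
    - [8, 0, 0, 0, 0, 0]
    - [3, 0, 0, 0, 0, 0]
    - [0, 0, 0, 0, 0, 0]
    - [0, 0, 0, 0, 0, 0]
  claw: 0.65

```text
t: 17.32
eef_pos: [0.4744, 0.2767, -0.0095]
ee_rot: [[0.0, -0.999, -0.045], [0.0, -0.045, 0.999], [-1.0, -0.0, 0.0]]
contact_force: [0.4, 0.5, 0.4]
width: 0.0598
```

Run:
```python
from h import *
b(); to(.4767,.2768,-.0105,92.6)
```

```text
t 17.32 pos [474.4 276.7  -9.5] yaw 92.58 F [0.4 0.5 0.4] T [-0.006 -0.027 -0.02 ] w 59.8
shift [ 1.  -2.3 -0. ] jaw yaw 92.58 rx -0.02 tilt [0.02 0.  ]
```

Request:
play_rows:
  commands:
    - [0, -2, 0, 0, 0, 0]
    - [0, 0, 0, 0, 0, 0]
    - [0, 0, 0, 0, 0, 0]

```text
t: 17.57
eef_pos: [0.477, 0.277, -0.0088]
ee_rot: [[0.002, -0.999, -0.045], [0.001, -0.045, 0.999], [-1.0, -0.002, 0.0]]
contact_force: [0.5, -1.0, -0.4]
width: 0.0597
```

Request:
play_rows:
  commands:
    - [0, 0, 0, 0, 0, 0]
    - [0, 0, 0, 0, 0, 0]
    - [0, 0, 0, 0, 0, 0]
    - [0, 0, 0, 0, 0, 0]
    - [0, 0, 0, 0, 0, 0]
  claw: 0
  grip_force: 20

```text
t: 17.98
eef_pos: [0.4762, 0.2768, -0.0096]
ee_rot: [[0.0, -0.999, -0.045], [0.0, -0.045, 0.999], [-1.0, -0.0, 0.0]]
contact_force: [0.6, 0.9, 1.7]
width: 0.0373
```

Request:
play_rows:
  commands:
    - [-3, 0, 0, 0, 0, 0]
    - [-5, 0, 0, 0, 0, 0]
    - [-12, 0, 0, 0, 0, 0]
    - [-20, 0, 0, 0, 0, 0]
    - [-25, 0, 0, 0, 0, 0]
    - [-25, 0, 0, 0, 0, 0]
    - [0, 0, 0, 0, 0, 0]
    - [0, 0, 0, 0, 0, 0]

```text
t: 18.65
eef_pos: [0.4779, 0.2773, 0.0828]
ee_rot: [[0.004, -0.999, -0.045], [0.001, -0.045, 0.999], [-1.0, -0.005, 0.001]]
contact_force: [0.5, 0.6, -0.6]
width: 0.0375
```

Run:
```python
from h import *
b(); snap('top','t8'); snap('side','s8')
W,p=world('s8')
# jig state: pull knob still out? disc bottom?
s=(np.hypot(W[...,0]-.41,W[...,1]-.274)<.016)&(W[...,2]<.062)&(W[...,2]>.05); print('pull',W[s].mean(0),s.sum())
s=(np.hypot(W[...,0]-.476,W[...,1]-.277)<.024)&(W[...,2]>.06)&(W[...,2]<.14); q=W[s]; print('held',np.percentile(q[:,2],[0,2,50,100]))
# tray
W,p=world('t8'); a,b_,c,d=185,265,395,465
w=W[a:b_,c:d].reshape(-1,3); pp=p[a:b_,c:d].reshape(-1,3).astype(int); z=w[:,2]
s=(z>.012)&(z<.05)&(np.ptp(pp,axis=1)<25)&(pp.sum(1)>450); q=w[s]
km=cv2.kmeans(q[:,:2].astype(np.float32),2,None,(3,50,1e-6),5,0); print('discs',km[2],np.median(q[:,2]))
yel=(pp[:,0]-pp[:,2]>40)&(z<.04)
print('tray rect',cv2.minAreaRect((w[yel][:,:2]*1000).astype(np.float32)))
wl=yel&(z>.016); print('walls',wl.sum(),cv2.minAreaRect((w[wl][:,:2]*1000).astype(np.float32)))
print('floor z',np.median(z[yel&(z<.012)]))
```

```text
t 18.65 pos [477.9 277.3  82.8] yaw 92.58 F [ 0.5  0.6 -0.6] T [ 0.01   0.026 -0.016] w 37.5
pull [0.41161364 0.27665544 0.05536204] 103
held [0.11501461 0.11557194 0.13127714 0.13985297]
discs [[ 0.53295535 -0.04563101]
 [ 0.5281564  -0.10516779]] 0.020887467941095625
tray rect ((491.7549743652344, -74.19894409179688), (111.16915893554688, 140.77772521972656), 86.13484954833984)
walls 342 ((491.9374084472656, -74.44087982177734), (110.71160888671875, 140.3568572998047), 86.19013214111328)
floor z 0.003166520579271695
```

Run:
```python
from h import *
a=cv2.imread('pics/t8.png')[150:280,220:480]; b_=cv2.imread('pics/s8.png')[140:310,180:440]
cv2.imwrite('pics/c8.png',np.vstack([cv2.resize(a,(520,260)),cv2.resize(b_,(520,340))]))
```

```text
(no output)
```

View pics/c8.png

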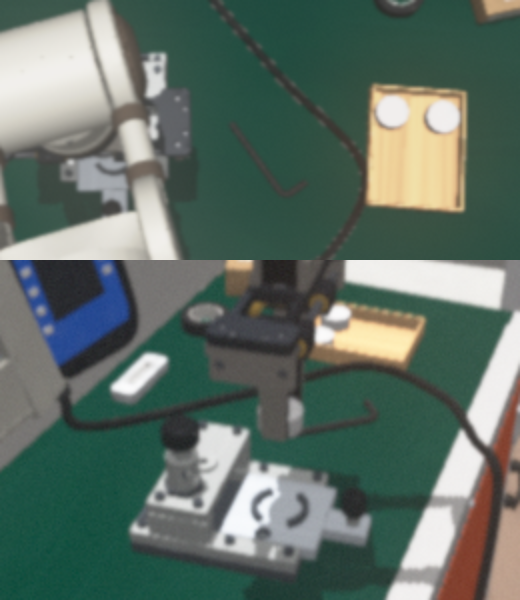

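The disc is held level at 37.5 mm. The side crop shows the shuttle out and empty, and the plunger up. The tray sits at (492,-74) mm, yaw -3.9°, with its two discs in the +x half. The place spot is in the middle of the free half, at about (462,-72) mm.

Request:
play_rows:
  commands:
    - [0, 1, -12, 0, 0, 0]
    - [0, 2, -24, 0, 0, 0]
    - [0, 3, -34, 0, 0, 0]
    - [0, 3, -34, 0, 0, 0]
    - [0, 3, -34, 0, 0, 0]
    - [0, 3, -34, 0, 0, 0]
    - [0, 3, -34, 0, 0, 0]
    - [0, 3, -34, 0, 0, 0]
    - [0, 3, -34, 0, 0, 0]
    - [0, 3, -34, 0, 0, 0]
    - [0, 2.5, -26, 0, 0, 0]
    - [0, 2, -14, 0, 0, 0]

```text
t: 19.75
eef_pos: [0.4588, -0.0754, 0.0792]
ee_rot: [[-0.002, -0.999, -0.042], [-0.0, -0.042, 0.999], [-1.0, 0.002, -0.0]]
contact_force: [-0.4, -0.3, -1.7]
width: 0.0374
```

Request:
play_rows:
  commands:
    - [0, 0, 0, 3.3, 0, 0]
    - [0, 0, 0, 3.2, 0, 0]
    - [0, 0, 0, 0, 0, 0]
    - [0, 0, 0, 0, 0, 0]

```text
t: 20.08
eef_pos: [0.4592, -0.0724, 0.0793]
ee_rot: [[-0.002, -0.998, 0.067], [0.001, 0.067, 0.998], [-1.0, 0.002, 0.001]]
contact_force: [0.2, -0.6, -0.3]
width: 0.0371
```

Run:
```python
from h import *
b(); to(.462,-.072,-.020,86.1); snap('wrist','w9')
W,p=world('w9'); w=W.reshape(-1,3); pp=p.reshape(-1,3).astype(int)
s=(w[:,2]>.015)&(w[:,2]<.028)&(pp[:,0]-pp[:,2]>25)&(abs(w[:,0]-.49)<.09)&(abs(w[:,1]+.074)<.09)
print('walls',s.sum(),cv2.minAreaRect((w[s][:,:2]*1000).astype(np.float32)))
s=(w[:,2]>.07)&(w[:,2]<.136)&(np.hypot(w[:,0]-.462,w[:,1]+.072)<.021)&(pp.sum(1)>330); q=w[s]; print('held',len(q),q.min(0),q.max(0))
```

```text
t 20.08 pos [459.2 -72.4  79.3] yaw 86.15 F [ 0.2 -0.6 -0.3] T [0.038 0.018 0.033] w 37.1
shift [99.3 -3.   0.5] jaw yaw 86.15 rx 0.05 tilt [-0.12  0.04]
walls 1379 ((484.49981689453125, -74.7694091796875), (110.31539154052734, 126.54266357421875), 86.74925231933594)
held 4224 [ 0.44102398 -0.09168677  0.11235464] [ 0.47871055 -0.0532921   0.13508642]
```

View pics/w9.png

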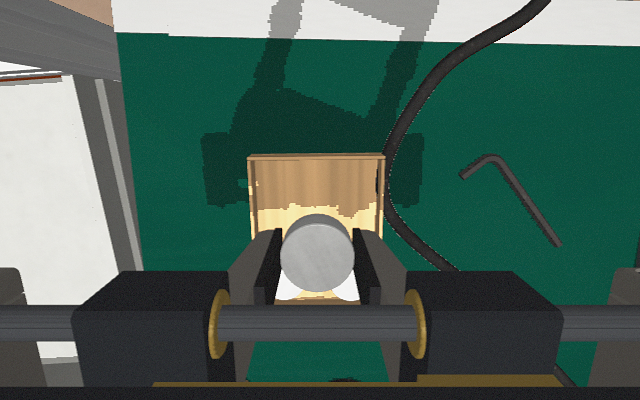

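The disc hangs level over the free half of the tray, at about (317,252) in the picture. The other two discs are just visible behind it. Lowering now, with the last few mm by feel.

Request:
play_rows:
  commands:
    - [10, -1, 0, 0, 0, 0]
    - [18, -1, 0, 0, 0, 0]
    - [20, 0, 0, 0, 0, 0]
    - [20, 0, 0, 0, 0, 0]
    - [15, 0, 0, 0, 0, 0]
    - [10, 0, 0, 0, 0, 0]
    - [6, 0, 0, 0, 0, 0]
    - [4, 0, 0, 0, 0, 0]
    - [2, 0, 0, 0, 0, 0]
    - [0, 0, 0, 0, 0, 0]
    - [0, 0, 0, 0, 0, 0]
    - [0, 0, 0, 0, 0, 0]

```text
t: 21.13
eef_pos: [0.4631, -0.0728, -0.024]
ee_rot: [[0.001, -0.998, 0.068], [-0.001, 0.068, 0.998], [-1.0, -0.001, -0.001]]
contact_force: [-0.2, 0.4, -1.6]
width: 0.0376
```

Request:
play_rows:
  commands:
    - [1, 0, 0, 0, 0, 0]
    - [1, 0, 0, 0, 0, 0]
    - [1, 0, 0, 0, 0, 0]
    - [0, 0, 0, 0, 0, 0]
    - [0, 0, 0, 0, 0, 0]

```text
t: 21.55
eef_pos: [0.4623, -0.0724, -0.0278]
ee_rot: [[-0.0, -0.998, 0.068], [0.0, 0.068, 0.998], [-1.0, 0.0, 0.0]]
contact_force: [1.1, 0.1, -0.2]
width: 0.0374
```

Request:
play_rows:
  commands:
    - [1, 0, 0, 0, 0, 0]
    - [0.8, 0, 0, 0, 0, 0]
    - [0, 0, 0, 0, 0, 0]
    - [0, 0, 0, 0, 0, 0]

```text
t: 21.88
eef_pos: [0.4623, -0.0724, -0.0296]
ee_rot: [[-0.0, -0.998, 0.068], [0.0, 0.068, 0.998], [-1.0, 0.0, 0.0]]
contact_force: [-0.1, -0.9, -0.0]
width: 0.0371
```

Request:
play_rows:
  commands:
    - [0.8, 0, 0, 0, 0, 0]
    - [0, 0, 0, 0, 0, 0]
    - [0, 0, 0, 0, 0, 0]

```text
t: 22.13
eef_pos: [0.4624, -0.0725, -0.0303]
ee_rot: [[-0.0, -0.998, 0.068], [0.0, 0.068, 0.998], [-1.0, 0.0, 0.0]]
contact_force: [0.3, -0.3, 0.2]
width: 0.0373
```

Request:
play_rows:
  commands:
    - [0.7, 0, 0, 0, 0, 0]
    - [0, 0, 0, 0, 0, 0]
    - [0, 0, 0, 0, 0, 0]

```text
t: 22.38
eef_pos: [0.4625, -0.0725, -0.0306]
ee_rot: [[0.0, -0.998, 0.068], [-0.0, 0.068, 0.998], [-1.0, -0.0, -0.0]]
contact_force: [-1.7, 0.4, 4.5]
width: 0.037
```

Request:
play_rows:
  commands:
    - [0.7, 0, 0, 0, 0, 0]
    - [0, 0, 0, 0, 0, 0]
    - [0, 0, 0, 0, 0, 0]

```text
t: 22.63
eef_pos: [0.4625, -0.0725, -0.0307]
ee_rot: [[-0.0, -0.998, 0.068], [0.0, 0.068, 0.998], [-1.0, 0.0, -0.0]]
contact_force: [-4.8, 1.9, 11.4]
width: 0.0373
```

Floor contact at -30.6 mm, as predicted. I'll ease off, open a little and rise.

Request:
play_rows:
  commands:
    - [-0.8, 0, 0, 0, 0, 0]
    - [0, 0, 0, 0, 0, 0]

```text
t: 22.8
eef_pos: [0.4627, -0.0726, -0.0306]
ee_rot: [[0.001, -0.998, 0.068], [-0.0, 0.068, 0.998], [-1.0, -0.001, -0.0]]
contact_force: [-0.8, 0.3, 3.6]
width: 0.0372
```

Request:
play_rows:
  commands:
    - [0, 0, 0, 0, 0, 0]
    - [0, 0, 0, 0, 0, 0]
    - [0, 0, 0, 0, 0, 0]
    - [0, 0, 0, 0, 0, 0]
    - [0, 0, 0, 0, 0, 0]
  claw: 0.54

```text
t: 23.22
eef_pos: [0.4623, -0.0724, -0.0311]
ee_rot: [[-0.0, -0.998, 0.068], [0.0, 0.068, 0.998], [-1.0, 0.0, 0.0]]
contact_force: [-0.2, -0.2, 0.6]
width: 0.0495
```

Request:
play_rows:
  commands:
    - [-5, 0, 0, 0, 0, 0]
    - [-10, 0, 0, 0, 0, 0]
    - [-20, 0, 0, 0, 0, 0]
    - [-30, 0, 0, 0, 0, 0]
    - [-30, 0, 0, 0, 0, 0]
    - [-30, 0, 0, 0, 0, 0]
    - [-15, 0, 0, 0, 0, 0]
    - [0, 0, 0, 0, 0, 0]
    - [0, 0, 0, 0, 0, 0]

```text
t: 23.97
eef_pos: [0.4631, -0.0727, 0.1102]
ee_rot: [[0.002, -0.998, 0.068], [-0.001, 0.068, 0.998], [-1.0, -0.003, -0.001]]
contact_force: [-0.1, 0.2, -1.0]
width: 0.0497
```

Run:
```python
from h import *
b(); snap('wrist','w10'); snap('side','s10')
W,p=world('w10'); s=(np.hypot(W[...,0]-.462,W[...,1]+.0725)<.03)&(W[...,2]<.03)&(W[...,2]>.016); q=W[s]
A=np.c_[q[:,:2],np.ones(len(q))]; print('disc',len(q),q.mean(0),np.ptp(q,0),'slope deg',np.degrees(np.linalg.lstsq(A,q[:,2],rcond=None)[0][:2]))
W,p=world('s10'); s=(np.hypot(W[...,0]-.55,W[...,1]-.3143)<.012)&(W[...,2]<.135)&(W[...,2]>.095); print('plunger top',np.percentile(W[s][:,2],[50,90]))
s=(np.hypot(W[...,0]-.41,W[...,1]-.274)<.016)&(W[...,2]<.062)&(W[...,2]>.05); print('pull',W[s].mean(0))
a=cv2.imread('pics/w10.png'); c=cv2.imread('pics/s10.png')[140:310,220:420]
cv2.imwrite('pics/c10.png',np.vstack([cv2.resize(a,(480,300)),cv2.resize(c,(353,300)).__class__ and cv2.copyMakeBorder(cv2.resize(c,(353,300)),0,0,0,127,0)]))
```

```text
t 23.97 pos [463.1 -72.7 110.2] yaw 86.08 F [-0.1  0.2 -1. ] T [ 0.004 -0.    -0.012] w 49.7
disc 1335 [ 0.46260496 -0.07290713  0.02038833] [0.03793136 0.03753538 0.00634026] slope deg [ 0.34896167 -0.17593418]
plunger top [0.12532221 0.12658729]
pull [0.41159133 0.2764622  0.05563193]
```

View pics/c10.png

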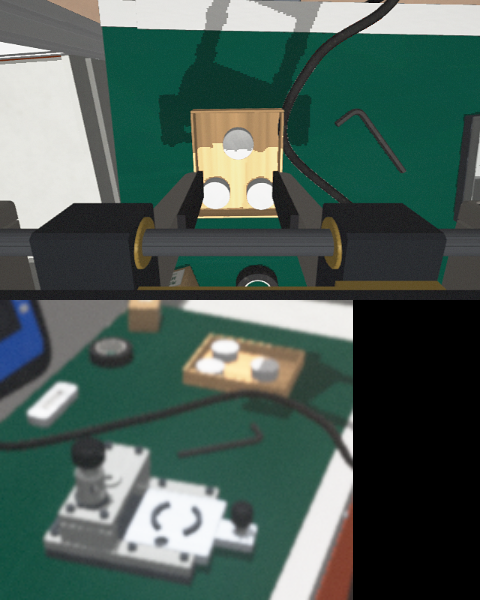

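The final pictures show the disc flat in the tray at (238,143) beside the two others. The nest is empty, the shuttle is out, the plunger is up and nothing touches the gripper.

```bash
python3 -c "from workcell import ticket; print(ticket.close_job())"
```

```text
the job is handed in; nothing more can be done
None
```

The disc is out of the jig and lying flat in the wooden tray next to the other two, and I handed the job in at about 24 s on the robot's clock.

- **Plunger:** I lifted it about 13 mm and turned it clockwise. The slot's end showed as a twist of up to about 0.38 N m, just under the 0.4 N m limit. The first try at lowering stopped against friction from that twist. I backed off a few degrees and let the knob down into the rest notch. In the last check its top was about 126 mm up, roughly 9 mm above seated, so it stayed parked.
- **Shuttle:** I drew it out 70 mm, where the force rose to about 10 N at its stop. It was still out in the last pictures.
- **Disc:** I lowered it to the tray floor by feel, with up to about 12 N of contact, and released it without dropping it. The last check put its top at 20.4 mm with under 0.4° of slope, in the tray's free half and with the gripper clear.

**Disagreement:** the real fingertips were about 38 mm higher than the reported TCP. The first grasp closed on air above the knob because of this. I measured the offset with two cameras and corrected for it from then on.

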